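# Put the mixed-up blood-draw supplies back on their own trays

## Robot

A 7-joint arm with a two-finger parallel gripper is mounted at the origin on the work surface. World frame = base frame: x ahead of the robot, y to its left, z up, the work surface at z = 0. Lengths are in mm, angles in degrees, forces in N, time in s.
With the tool pointing down it reaches from about 400 to 900 mm from the base axis. Payload 5.6 kg.
Tool frame: the origin (TCP) lies midway between the tips of the shut fingers; the grasp point (between the pads) lies 19 mm behind it; z points along the fingers, y is the line along which they close (so a half turn about z gives the same grasp; the last joint's range is limited). The gripper opens to 92 mm and grips with 3 to 60 N. Pads are 20 mm wide; open, the fingers measure 128 mm over their backs; the gripper's body (75 mm by 189 mm) begins 69 mm behind the grasp point.
Start: joints at [70.588, 26.786, -0.665, 91.828, 0.344, 61.387, -3.226], TCP at [189.436, -621.79, 214.592] pointing down, gripper open.
Joint ranges: [-144.91, 144.91], [-17.63, 115.5], [-89.93, 88.59], [15.96, 139.68], [-74.01, 254.01], [8.47, 105.57], [-167.45, 167.45]. Speed limits (degrees/s): [147.25, 147.25, 180, 180, 180, 180, 180].

## Interface

Orientations are given as a 3x3 rotation matrix whose columns are the frame's x, y, z axes.
In Python, from plant import * gives the robot as it stands. The module is installed in compiled form; this text tells all that it offers.
- The arm moves only by the tool move_arm, never from a script. Its argument "steps" is a list of rows, each a list of 3 entries, a list of its own where there are three numbers: the turn, a rotation vector about the tool's x, y, z in degrees, then the shift along the tool's x, y, z in m, then the opening, from -1 (shut) to 1 (fully open), so that 0 is half open. A call has 1 to 5 rows; each row is the pose to reach, as a shift and turn from the pose commanded when the call began, along the tool's axes at that moment; what a row does not reach only later rows make up. A row lasts 1/8 s, in which the tool goes at most 62.5 mm and 10.7 degrees, less where a joint would pass 70% of its speed; a pose out of reach is approached as far as the arm can. A call with a gripper value outside its range is refused whole. The fingers move at their own pace and stop on an object; the grip force is fixed at half the most. Time passes only in rows, so rows that repeat a pose let the fingers close. It gives the time, the measured TCP pose, the force, the opening and the grip force at its end, in the units of the state.
- observe(): the state, without advancing time (a new reading comes with each control period).
- capture(name): name is "scene" or "top"; returns a dict with "color" (480x640x3 uint8, red, green, blue), "fx", "fy", "cx", "cy" (pixels), "rvec" (rotation vector, rad) and "tvec" (3), from world to camera coordinates, as OpenCV has them. Camera axes: x right, y down, z forward; pixel columns grow to the right and rows downward; lengths in mm; the calibration is good to about 2 mm. A picture is of the moment at which its call begins. There is no depth.
- sign_off(): hands the job in; it is judged then, once.
Trained networks look in a picture, given as the dict that the camera call returned (one of the last four; its "shot" number tells which), for a name from the list of things; names that differ only in an ending like _2 or _b are one class to them, and where a whole thing is asked for, a point or a joint stands for the part that bears it (a point fixed in the world has none). Each returns a list of dicts, best first, with "p" (0 to 1); they miss things now and then, are a little off and sometimes report something else, mostly with a low value. They report only what shows in the picture. A call takes as long as a camera call. They do not tell look-alikes from the thing itself.
- find_in(name, picture): "extent" ([left, top, right, bottom] in pixels, round what is visible of it).
The state is a dict: "time": time; "q": joint angles; "qvel": joint speeds; "joint_torque": joint torques, N m; "ee_pos": TCP position; "ee_rot": TCP orientation; "contact_force": force on the tool from outside, world axes, zero at the start; "torque": the same for the moment, N m; "width": finger opening in mm; "gripper_force": force on a finger pad.
Only numpy, scipy, OpenCV 4.12 (cv2) and the standard library are available. Lean on these libraries where they do the work, as an engineer would, in place of code of your own. Each camera call takes 0.05 s, during which the arm holds its last target. There are 200 camera calls.

## Task

The disinfectant bottle, the square swab tub and the small tube rack have been put back on one another's steel trays: move each to the middle of the tray of its own shape (bottle on the round tray, tub squarely on the square tray, rack lengthwise on the oblong tray), letting one of them wait on the free rubber mat meanwhile. Keep all three upright and set them down rather than drop them, and leave the roll of tape, the stamp and the specimen pot where they are.

Things in the scene. Friction and masses are not known exactly. Their poses are not given: they have to be found in the camera images.
- bottle_center (a point): Closed amber glass bottle, 90 mm high; round body 48 mm across up to 60 mm above its underside, with a paper label, then a shoulder and a white cap 30 mm across. Loose, about 0.16 kg. The point lies on its axis, 45 mm above its underside (half-way up); z is up along the axis. It starts on a tray that is not its own.
- tub_center (a point): Square swab tub of pale frosted plastic with a white lid that stays shut, 60 mm high: body 50 x 50 mm and 49 mm high, the lid on it 42 x 42 mm and 11 mm thick. Loose and rigid, about 0.12 kg. The point is its centre, 30 mm above its underside; x and y are square to its sides, z up. It starts on a tray that is not its own.
- rack_center (a point): Small white plastic rack with a single row of four empty capped tubes fixed in it, moved as one piece: frame 84 mm long (x) by 36 mm wide (y) by 56 mm high; the tube caps (17 mm wide, in the middle of the width) reach 78 mm above the underside. Loose, about 0.14 kg. The point is its centre, 39 mm above its underside; the long sides can be gripped across y there; z is up. It starts on a tray that is not its own.
- round_tray: Round shallow steel tray fixed to the desk, 114 mm across, 8 mm high, rim 4 mm thick, inner floor 4 mm above the desk. Origin at the centre of its underside, on the desk. The bottle's place.
- square_tray: Square shallow steel tray fixed to the desk, 90 x 90 mm, 8 mm high, rim 4 mm thick, inner floor 4 mm above the desk. Origin at the centre of its underside, on the desk; x and y along its sides. The tub's place.
- oblong_tray: Oblong shallow steel tray fixed to the desk, 122 mm long (x) by 70 mm wide (y), 8 mm high, rim 4 mm thick, inner floor 4 mm above the desk. Origin at the centre of its underside, on the desk. The rack's place, lengthwise.
- mat: Free dark rubber mat fixed to the desk, 120 x 120 mm and 4 mm thick, with nothing on it at the start: the waiting place. Origin at the centre of its underside, on the desk; x and y along its sides.
- tape: Bystander: white roll of tape lying flat, 68 mm across, 40 mm hole, 19 mm high; loose, not to be disturbed. Origin at the centre of its underside.
- stamp: Bystander: black and grey office stamp, 56 x 34 x 48 mm high; loose, not to be disturbed. Origin at the centre of its underside.
- pot: Bystander: squat empty round specimen pot of pale frosted plastic with a white lid, 54 mm across and 48 mm high; loose, not to be disturbed. Origin at the centre of its underside.
There are look-alikes about, which are no part of the job. Leave any green look-alike of the oblong_tray alone.

How it is judged (in metres and radians):
On the way:
1. one of the three things has been set down upright on the rubber mat (its centre within 50 mm of the mat's) and let go (((horizontal distance between bottle_center and mat below 0.05 m and z of bottle_center in the frame of mat between 0.044 and 0.054 m and angle between bottle_center's own z axis and vertical below 0.1 rad and linear speed of bottle below 0.02 m/s and contact force between the fingers and bottle below 0.2 N) or (horizontal distance between tub_center and mat below 0.05 m and z of tub_center in the frame of mat between 0.029 and 0.039 m and angle between tub_center's own z axis and vertical below 0.1 rad and linear speed of tub below 0.02 m/s and contact force between the fingers and tub below 0.2 N) or (horizontal distance between rack_center and mat below 0.05 m and z of rack_center in the frame of mat between 0.038 and 0.048 m and angle between rack_center's own z axis and vertical below 0.1 rad and linear speed of rack below 0.02 m/s and contact force between the fingers and rack below 0.2 N))), for 0.2 s.
At the end, for the whole second after the job is handed in: Bottle on the round, tub on the square, rack on the oblong tray: within 12 mm of its centre and 5 mm of its floor height, upright (0.1 rad), tub and rack parallel to the tray (0.2 rad), let go and at rest; tape, stamp and pot within 3 cm of their starts (horizontal distance between bottle_center and round_tray below 0.012 m and z of bottle_center in the frame of round_tray between 0.044 and 0.054 m and angle between each of bottle_center, tub_center, rack_center's own z axis and vertical below 0.1 rad and linear speed of each of bottle, tub, rack below 0.02 m/s and contact force between the fingers and bottle below 0.2 N and horizontal distance between tub_center and square_tray below 0.012 m and z of tub_center in the frame of square_tray between 0.029 and 0.039 m and contact force between the fingers and tub below 0.2 N and horizontal distance between rack_center and oblong_tray below 0.012 m and z of rack_center in the frame of oblong_tray between 0.038 and 0.048 m and contact force between the fingers and rack below 0.2 N and (angle between the x axis of tub_center and the x axis of square_tray, either way round below 0.2 rad or angle between the x axis of tub_center and the y axis of square_tray, either way round below 0.2 rad) and angle between the x axis of rack_center and the x axis of oblong_tray, either way round below 0.2 rad and distance of each of tape, stamp, pot from where it was at the start of the episode below 0.03 m); the robot touches nothing.
It fails at once if the bottle, tub or rack is tipped over (angle between any of bottle_center, tub_center, rack_center's own z axis and vertical above 0.6 rad).
It fails at once if the bottle, tub or rack is dropped (faster than 0.6 m/s with no finger on it: about 2 cm of free fall) ((linear speed of bottle above 0.6 m/s and contact force between the fingers and bottle below 0.05 N) or (linear speed of tub above 0.6 m/s and contact force between the fingers and tub below 0.05 N) or (linear speed of rack above 0.6 m/s and contact force between the fingers and rack below 0.05 N)).
It fails at once if the tape, stamp or pot is moved by more than 3 cm or knocked over (distance of any of tape, stamp, pot from where it was at the start of the episode above 0.03 m or angle between any of tape, stamp, pot's own z axis and vertical above 0.6 rad).
It also fails if it takes over 120 s, if anything falls off the work surface, if the arm or the gripper's body presses on something with over 40 N, if the wrist force passes 120 N, or if a joint passes its speed limit or range.

## Working session

There is one attempt and no reset: what is moved stays moved. The work goes in short steps, Python scripts to look and compute and a tool call to move; the robot and the scene stay as the last step left them, time stands still between calls to the robot, and variables do not carry over. Pictures are saved under pics/ and viewed, at most 14 in all, crops included, and the job is handed in when it is done.

Besides the shell and the picture viewer there is one more tool, called after ">>>" as name(argument=value, ...) on one line, values as JSON. move_arm: Moves the arm, as the interface text tells. Its arguments: {"type":"object","properties":{"steps":{"type":"array"}},"required":["steps"]}

```bash
mkdir -p pics; cat > h.py <<'E'
from plant import *
import numpy as np, cv2
def cam(c):
    K=np.array([[c["fx"],0,c["cx"]],[0,c["fy"],c["cy"]],[0,0,1.]]);R=cv2.Rodrigues(np.array(c["rvec"],float))[0];t=np.array(c["tvec"],float).reshape(3)
    return K,R,t
def ray(c,uv,z):
    K,R,t=cam(c);o=-R.T@t;d=R.T@np.linalg.inv(K)@np.array([uv[0],uv[1],1.]);return o+d*(z-o[2])/d[2]
def proj(c,P):
    K,R,t=cam(c);return cv2.projectPoints(np.array(P,float).reshape(-1,1,3),np.array(c["rvec"],float),t,K,None)[0].reshape(-1,2)
def tri(c1,u1,c2,u2):
    P=[K@np.c_[R,t] for K,R,t in (cam(c1),cam(c2))]
    X=cv2.triangulatePoints(P[0],P[1],np.array(u1,float).reshape(2,1),np.array(u2,float).reshape(2,1)).ravel();return X[:3]/X[3]
def save(c,n,box=None,s=1):
    im=c["color"][...,::-1]
    if box: l,t,r,b=box; im=im[t:b,l:r]
    cv2.imwrite("pics/"+n,cv2.resize(im,None,fx=s,fy=s,interpolation=cv2.INTER_CUBIC))
E
python3 - <<'E'
from h import *
np.set_printoptions(precision=1,suppress=True)
s=observe();print(s["time"],s["ee_pos"],s["ee_rot"],s["width"],s["contact_force"])
for n in("scene","top"):
    c=capture(n);save(c,n+"0.png");K,R,t=cam(c);print(n,c["fx"],"campos",-R.T@t)
    for k in("bottle_center","tub_center","rack_center","round_tray","square_tray","oblong_tray","mat","tape","stamp","pot"):
        print(k,[(np.round(d["p"],2),np.round(d["extent"])) for d in find_in(k,c)[:3]])
E
```

```text
0.0 [ 189.2 -621.2  213.6] [[ 1.   0.3 -0. ]
 [ 0.3 -1.   0. ]
 [-0.  -0.  -1. ]] 91.59348109780387 [-1.   0.7 -0.1]
scene 433.019332153392 campos [ 863.8 -367.1  926.5]
bottle_center [(np.float64(0.92), array([392., 240., 416., 273.]))]
tub_center [(np.float64(0.86), array([230., 363., 266., 396.]))]
rack_center [(np.float64(0.85), array([421., 174., 451., 217.]))]
round_tray [(np.float64(0.83), array([410., 187., 454., 219.]))]
square_tray [(np.float64(0.94), array([375., 250., 428., 293.])), (np.float64(0.44), array([345., 331., 368., 361.]))]
oblong_tray [(np.float64(0.93), array([118., 247., 176., 295.])), (np.float64(0.56), array([221., 356., 291., 414.]))]
mat [(np.float64(0.85), array([267., 258., 334., 322.]))]
tape [(np.float64(0.9), array([324., 199., 355., 227.])), (np.float64(0.64), array([270., 256., 335., 321.]))]
stamp [(np.float64(0.79), array([344., 331., 369., 361.]))]
pot [(np.float64(0.59), array([452., 234., 480., 262.]))]
top 445.8579276421031 campos [ 344.6   -2.2 1128.6]
bottle_center [(np.float64(0.68), array([260., 167., 283., 192.])), (np.float64(0.42), array([168., 195., 205., 230.]))]
tub_center [(np.float64(0.92), array([432., 163., 464., 194.]))]
rack_center [(np.float64(0.58), array([172., 195., 204., 232.]))]
round_tray [(np.float64(0.82), array([170., 193., 219., 238.])), (np.float64(0.51), array([200., 143., 227., 167.]))]
square_tray [(np.float64(0.59), array([254., 164., 290., 201.]))]
oblong_tray [(np.float64(0.95), array([422., 152., 467., 206.])), (np.float64(0.75), array([268., 252., 290., 280.])), (np.float64(0.71), array([451., 300., 489., 352.]))]
mat [(np.float64(0.68), array([338., 200., 386., 251.]))]
tape [(np.float64(0.75), array([268., 250., 293., 280.]))]
stamp [(np.float64(0.61), array([349., 136., 368., 165.]))]
pot [(np.float64(0.59), array([203., 142., 226., 169.]))]
```

View pics/scene0.png

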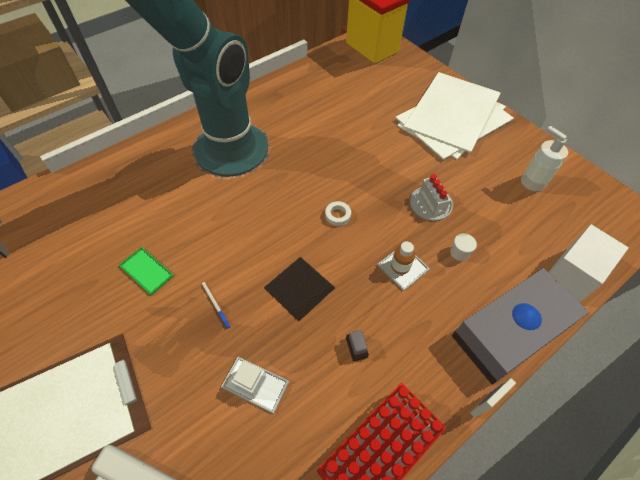

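View pics/top0.png

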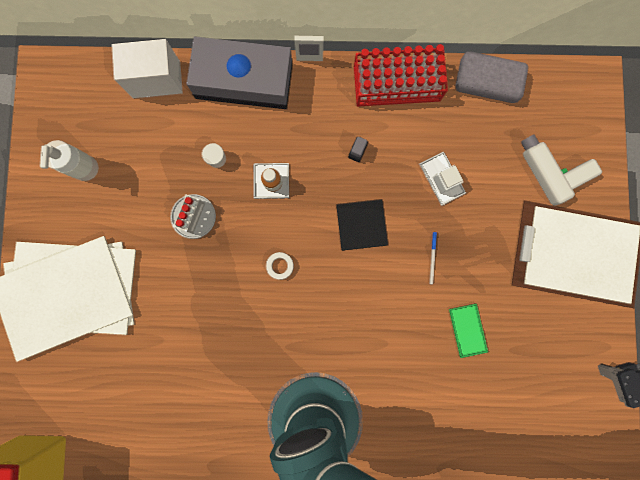

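The three steel trays sit at about (194,216) round with rack, (271,181) square with bottle and (443,178) oblong with tub in the top view. The green oblong plate at (468,330) is the look-alike to leave alone. Next is one enlarged montage of both views for confirmation and corner picking.

```bash
python3 - <<'E'
from h import *
import pickle
c={n:capture(n) for n in("top","scene")};pickle.dump(c,open("c0.pkl","wb"))
B={"top":[(194,216),(271,181),(443,178)],"scene":[(432,198),(402,267),(256,384)]}
rows=[]
for n in B:
    r=[]
    for u,v in B[n]:
        p=cv2.resize(c[n]["color"][v-36:v+36,u-36:u+36,::-1],None,fx=3.6,fy=3.6,interpolation=cv2.INTER_CUBIC)
        for k in range(0,72,10):
            cv2.putText(p,str(u-36+k),(int(k*3.6),8),0,.3,(0,255,255));cv2.putText(p,str(v-36+k),(0,int(k*3.6)+4),0,.3,(0,255,255))
        r.append(p)
    rows.append(np.hstack(r))
cv2.imwrite("pics/m0.png",np.vstack(rows))
E
```

```text
(no output)
```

View pics/m0.png

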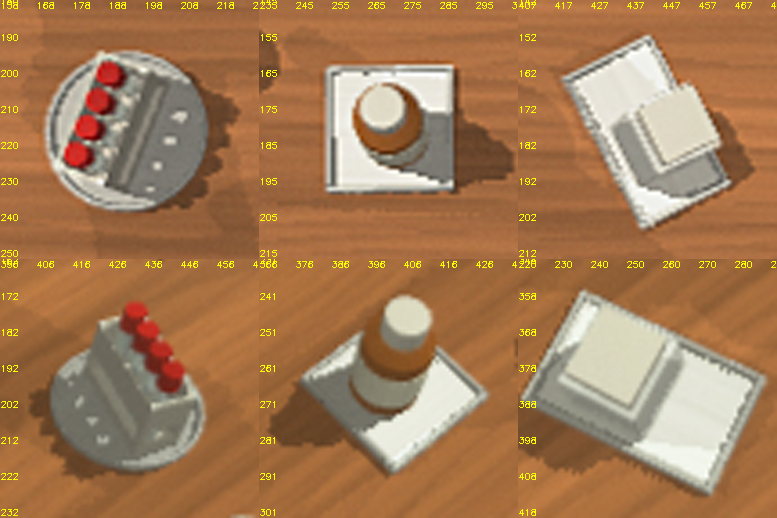

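The crops confirm the metal trays: round (rack with red caps at about (183,206)), square (bottle cap at about (269,174)) and oblong steel (tub lid at about (450,176)). Next I fit the positions from both views and overlay the models.

```bash
cat > fit.py <<'E'
from h import *
import pickle
from scipy.optimize import least_squares
np.set_printoptions(precision=1,suppress=True)
c=pickle.load(open("c0.pkl","rb"))
O={"t1":("top",158,180),"t2":("top",235,145),"t3":("top",407,142),"s1":("scene",396,162),"s2":("scene",366,231),"s3":("scene",220,348)}
def px(k,pts): n,u,v=O[k]; return n,np.array([(u+(x+.5)/3.6-.5,v+(y+.5)/3.6-.5) for x,y in pts])
def rect(l,w): return np.array([(l/2,w/2),(-l/2,w/2),(-l/2,-w/2),(l/2,-w/2)])
def model(p,loc):
    a=p[3];R=np.array([[np.cos(a),-np.sin(a)],[np.sin(a),np.cos(a)]]);return np.c_[loc@R.T+p[:2],np.full(len(loc),p[2])]
# name: local pts, nominal z, observations(view key, pts with idx), init
D={}
def fit(name,loc,obs,p0):
    def f(p):
        P=model(p,loc);return np.concatenate([(proj(c[n],P[i])-q).ravel() for (n,q),i in obs])
    r=least_squares(f,p0,loss="soft_l1",f_scale=.7);D[name]=r.x;print(name,r.x[:3],"yaw",np.degrees(r.x[3]),"rms px",np.sqrt(np.mean(f(r.x)**2)))
    one=[]
    for (n,q),i in obs:
        g=least_squares(lambda p:(proj(c[n],model([p[0],p[1],p0[2],p[2]],loc)[i])-q).ravel(),[r.x[0],r.x[1],r.x[3]]).x;one.append(g[:2])
    print("   at nominal z",p0[2],"per view:",*one)
def order(n,q,loc_yaw0,loc,p0z):  # assign corners by angle in the world
    return
def g(n,q,z): return ray(c[n],q.mean(0),z)[:2]
def corners(name,l,w,z,obs,yaw0):
    loc=rect(l,w);ob=[];ctr=g(*obs[0],z)
    for n,q in obs:
        W=np.array([ray(c[n],u,z)[:2] for u in q]);P=model([*ctr,z,yaw0],loc)[:,:2]
        i=[int(np.argmin(np.linalg.norm(P-w,axis=1))) for w in W];print("   assign",n,i);ob.append(((n,q),i))
    fit(name,loc,ob,[*ctr,z,yaw0])
if __name__=="__main__":
    corners("square",90,90,8,[px("t2",[(67,66),(195,66),(195,191),(67,192)]),px("s2",[(40,121),(132,215),(229,136)])],0)
    q=px("t3",[(133,36),(44,79),(124,229),(213,184)]);W=[ray(c["top"],u,8) for u in q[1]];d=W[2]-W[1]
    yo=np.arctan2(d[1],d[0]);print("len",np.linalg.norm(d),np.linalg.norm(W[1]-W[0]))
    corners("oblong",122,70,8,[q,px("s3",[(65,31),(249,120),(193,235)])],yo)
    corners("tub",42,42,60+4,[px("t3",[(122,105),(170,85),(202,137),(144,167)]),px("s3",[(82,42),(147,90),(113,151),(48,103)])],yo)
    loc=np.array([(0,0)])
    for nm,k1,a,k2,b in [("bottle","t2",(123,107),"s2",(150,57))]:
        (_,q1),(_,q2)=px(k1,[a]),px(k2,[b]);print(nm,"tri",tri(c["top"],q1[0],c["scene"],q2[0]),"views z94",ray(c["top"],q1[0],94),ray(c["scene"],q2[0],94))
    t=px("t1",[(110,74),(100,100),(88,127),(78,153)])[1];s=px("s1",[(134,50),(147,68),(160,87),(172,109)])[1]
    for a,b in zip(t,s): print("cap",tri(c["top"],a,c["scene"],b),ray(c["top"],a,82)[:2],ray(c["scene"],b,82)[:2])
    print("round top view",ray(c["top"],px("t1",[(127,130.5)])[1][0],8))
    m=c["top"]["color"].astype(int);mk=(m.sum(2)<110).astype(np.uint8)[190:260,325:400];n,l,st,ce=cv2.connectedComponentsWithStats(mk);i=1+np.argmax(st[1:,4]);
    print("mat",st[i],ray(c["top"],ce[i]+[325,190],4),cv2.minAreaRect(cv2.findNonZero((l==i).astype(np.uint8)))[1:])
E
python3 fit.py
```

```text
assign top [0, 3, 2, 1]
   assign scene [2, 3, 0]
square [594.3 119.9  11.6] yaw 1.3850434371140858 rms px 0.35533828398075845
   at nominal z 8 per view: [595.5 120.8] [592.7 120.9]
len 121.08350152949825 71.70394126610587
   assign top [1, 2, 3, 0]
   assign scene [3, 2, 1]
oblong [ 607.9 -316.4   10.7] yaw -152.3560245064094 rms px 0.28270241712522004
   at nominal z 8 per view: [ 608.6 -317.3] [ 607.2 -316. ]
   assign top [2, 1, 0, 3]
   assign scene [3, 2, 1, 0]
tub [ 599.8 -321.5   69.2] yaw -155.4754790035849 rms px 1.2609343808494673
   at nominal z 64 per view: [ 601.4 -322.7] [ 598.  -321.8]
bottle tri [589.1 116.3 100. ] views z94 [590.5 117.   94. ] [587.1 119.8  94. ]
cap [508.4 278.2 156.9] [527.7 307.8] [468.6 330.3]
cap [502.7 300.9 115.8] [510.3 313.6] [485.9 325.4]
cap [496.4 327.2  69.1] [492.2 320.7] [503.6 320. ]
cap [490.5 355.   16.5] [474.9 326.5] [522.4 312. ]
round top view [500.6 316.    8. ]
mat [39 11 14  8 26] [ 540.8 -134.4    4. ] ((4.303550720214844, 13.903779029846191), 65.55604553222656)
```

```bash
cat >> h.py <<'E'
def plan(x,y,z,th):
    s=observe();R=np.array(s["ee_rot"]);d=R.T@(np.array([x,y,z])-np.array(s["ee_pos"]))/1000;t0=np.degrees(np.arctan2(R[1,0],R[0,0]));w=(th-t0+180)%360-180
    print("t",round(s["time"],2),"now",np.round(s["ee_pos"],1),"th",round(t0,2),"tilt",np.round(R[:2,2],4),"w",np.round(s["width"],1),"| shift",np.round(d,4),"dist",round(np.linalg.norm(d),3),"turn z",round(-w,2))
E
python3 - <<'E'
from fit import *
a=np.linspace(0,2*np.pi,181)
def ext(p,n):
    P=np.vstack([np.c_[p[0]+57*np.cos(a),p[1]+57*np.sin(a),np.full(181,z)] for z in(0,8)]);u=proj(c[n],P);return np.r_[u.min(0),u.max(0)]
t=px("t1",[(46,51),(208,210)])[1].ravel();s=px("s1",[(49,0),(204,213)])[1].ravel()
for n,o,m in(("top",t,[0,1,2,3]),("scene",s,[0,2,3])):
    r=least_squares(lambda p:(ext(p,n)-o)[m],[500,316]);print("round",n,r.x,r.fun)
corners("mat",120,120,4,[("top",np.array([(336,204),(383,200),(388,246),(341,250.)])),("scene",np.array([(265,288),(300,257),(334,288),(299,319.)]))],0.1)
C=["tape","stamp","pot"]
E_={"tape":(280,265),"stamp":(358,150),"pot":(213,155)}
for k in C: print(k,ray(c["top"],E_[k],25))
# rack: cap circle tops and frame corners (scene+top) : fit caps with free pitch
t=px("t1",[(110,74),(78,153)])[1];s=px("s1",[(171,114),(136,54)])[1]
for i in(0,1):print("cap end at z72",ray(c["top"],t[i],72)[:2],ray(c["scene"],s[i],72)[:2], tri(c["top"],t[i],c["scene"],s[i]))
plan(600,-322,100,25)
E
```

```text
round top [501.3 316.9] [-0.4 -0.4  0.4  0.4]
round scene [495.5 320.1] [-0.2  0.2 -0. ]
   assign top [0, 3, 2, 1]
   assign scene [2, 1, 0, 3]
mat [ 485.2 -112.1    5.3] yaw 6.916456584728659 rms px 1.027479834722131
   at nominal z 4 per view: [ 485.3 -112.8] [ 483.8 -109.7]
tape [379.5  91.2  25. ]
stamp [673.6 -99.3  25. ]
pot [654.3 267.2  25. ]
cap end at z72 [529.4 310.8] [521.1 316.2] [526.7 306.4  85.1]
cap end at z72 [476.2 329.6] [467.4 337. ] [474.3 325.   86.7]
t 1.2 now [ 189.4 -621.8  214.6] th 16.95 tilt [-0. -0.] w 91.6 | shift [ 0.5 -0.2  0.1] dist 0.521 turn z -8.05
```

```bash
sed -i 's/np.round(d,4),"dist"/[f"{v:.4f}" for v in d],"dist"/' h.py; python3 -c "
from h import *
plan(600,-322,110,25)"
```

```text
t 1.2 now [ 189.4 -621.8  214.6] th 16.95 tilt [-0. -0.] w 91.6 | shift ['0.4801', '-0.1671', '0.1046'] dist 0.519 turn z -8.05
```

>>> move_arm(steps=[[[0,0,-2],[0.06,-0.021,0.013],1],[[0,0,-4],[0.12,-0.042,0.026],1],[[0,0,-6],[0.17,-0.06,0.037],1],[[0,0,-8],[0.22,-0.077,0.048],1],[[0,0,-8],[0.27,-0.094,0.06],1]])

```text
time: 1.82
ee_pos: [421.7, -452.3, 154.5]
ee_rot: [[0.907, 0.422, 0.0], [0.422, -0.907, -0.001], [0.0, 0.001, -1.0]]
contact_force: [-0.3, -0.3, 0.5]
width: 91.6
gripper_force: 0.0
```

```bash
python3 -c "
from h import *
plan(600,-322,110,25)"
```

```text
t 1.82 now [ 421.7 -452.3  154.5] th 24.96 tilt [ 0.0005 -0.0006] w 91.6 | shift ['0.2166', '-0.0429', '0.0445'] dist 0.225 turn z -0.04
```

>>> move_arm(steps=[[[0,0,0],[0.05,-0.01,0.01],1],[[0,0,0],[0.105,-0.021,0.022],1],[[0,0,0],[0.16,-0.032,0.033],1],[[0,0,0],[0.2,-0.04,0.041],1],[[0,0,0],[0.2166,-0.043,0.0445],1]])

```text
time: 2.45
ee_pos: [600.4, -320.0, 109.4]
ee_rot: [[0.905, 0.425, -0.0], [0.425, -0.905, 0.001], [0.0, -0.001, -1.0]]
contact_force: [-0.3, -0.0, -0.7]
width: 91.4
gripper_force: 0.0
```

```bash
python3 - <<'E'
from h import *
import pickle
plan(600,-322,17,25)
c={n:capture(n) for n in("top","scene")}
s=observe();T=np.array(s["ee_pos"]);R=np.array(s["ee_rot"])
ims=[]
for n in c:
    im=c[n]["color"][...,::-1].copy()
    P=[T+R@np.array(v) for v in [(10,46,0),(-10,46,0),(10,-46,0),(-10,-46,0),(0,0,0)]]
    p=proj(c[n],P);o=p[4].astype(int)-45
    v=cv2.resize(im[o[1]:o[1]+90,o[0]:o[0]+90],None,fx=4.4,fy=4.4,interpolation=cv2.INTER_CUBIC)
    for q in p: cv2.circle(v,tuple(((q-o+.5)*4.4).astype(int)),2,(255,0,255),-1)
    ims.append(v)
cv2.imwrite("pics/m1.png",np.hstack(ims))
E
```

```text
t 2.45 now [ 600.4 -320.   109.4] th 25.16 tilt [-0.0001  0.0013] w 91.4 | shift ['-0.0012', '0.0017', '0.0924'] dist 0.092 turn z 0.16
```

View pics/m1.png

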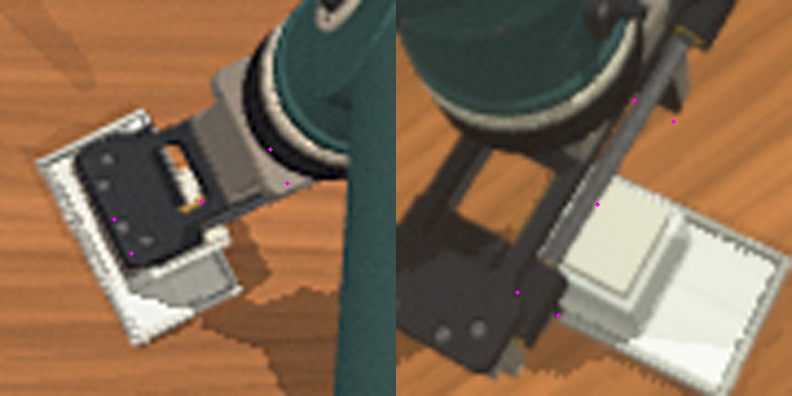

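The dots for the finger pads land on the right fingertip in the scene view at about (655,110), and the tub lies between the fingers. Now I descend and grip.

>>> move_arm(steps=[[[0,0,0],[-0.001,0.002,0.03],1],[[0,0,0],[-0.001,0.002,0.06],1],[[0,0,0],[-0.001,0.002,0.085],1],[[0,0,0],[-0.001,0.002,0.092],1],[[0,0,0],[-0.001,0.002,0.092],1]])

```text
time: 3.18
ee_pos: [597.6, -326.6, 18.5]
ee_rot: [[0.908, 0.42, -0.0], [0.42, -0.908, -0.001], [-0.001, 0.0, -1.0]]
contact_force: [0.2, -0.9, 0.1]
width: 91.7
gripper_force: 0.0
```

>>> move_arm(steps=[[[0,0,0],[0,0,0],0.4],[[0,0,0],[0,0,0],0.2],[[0,0,0],[0,0,0],0.05],[[0,0,0],[0,0,0],-0.1],[[0,0,0],[0,0,0],-0.3]])

```text
time: 3.8
ee_pos: [598.6, -324.9, 18.2]
ee_rot: [[0.907, 0.422, -0.0], [0.422, -0.907, 0.0], [0.0, -0.0, -1.0]]
contact_force: [-0.4, 0.8, 1.4]
width: 49.9
gripper_force: 29.9
```

>>> move_arm(steps=[[[0,0,0],[0,0,0],-1],[[0,0,0],[0,0,0],-1],[[0,0,0],[0,0,-0.005],-1],[[0,0,0],[0,0,-0.02],-1],[[0,0,0],[0,0,-0.04],-1]])

```text
time: 4.42
ee_pos: [598.3, -325.2, 59.0]
ee_rot: [[0.907, 0.422, -0.0], [0.422, -0.907, -0.0], [-0.0, -0.0, -1.0]]
contact_force: [-0.1, 0.4, -0.8]
width: 49.9
gripper_force: 29.9
```

```bash
python3 -c "
from h import *
plan(482,-112,90,25)"
```

```text
t 4.42 now [ 598.3 -325.2   59. ] th 24.94 tilt [-0.0004 -0.    ] w 49.9 | shift ['-0.0156', '-0.2424', '-0.0309'] dist 0.245 turn z -0.06
```

>>> move_arm(steps=[[[0,0,0],[-0.001,-0.015,-0.02],-1],[[0,0,0],[-0.004,-0.05,-0.03],-1],[[0,0,0],[-0.006,-0.1,-0.03],-1],[[0,0,0],[-0.009,-0.15,-0.03],-1],[[0,0,0],[-0.013,-0.2,-0.03],-1]])

```text
time: 5.05
ee_pos: [502.5, -148.1, 89.8]
ee_rot: [[0.907, 0.422, 0.003], [0.422, -0.907, -0.001], [0.002, 0.002, -1.0]]
contact_force: [0.1, 0.4, -0.8]
width: 49.7
gripper_force: 29.9
```

```bash
python3 -c "
from h import *
plan(482,-112,20,25)"
```

```text
t 5.05 now [ 502.5 -148.1   89.8] th 24.94 tilt [ 0.0026 -0.0008] w 49.7 | shift ['-0.0035', '-0.0415', '0.0697'] dist 0.081 turn z -0.06
```

>>> move_arm(steps=[[[0,0,0],[-0.003,-0.03,0.01],-1],[[0,0,0],[-0.0035,-0.0415,0.03],-1],[[0,0,0],[-0.0035,-0.0415,0.05],-1],[[0,0,0],[-0.0035,-0.0415,0.062],-1],[[0,0,0],[-0.0035,-0.0415,0.066],-1]])

```text
time: 5.68
ee_pos: [482.0, -113.4, 22.2]
ee_rot: [[0.907, 0.421, 0.0], [0.421, -0.907, -0.0], [0.0, 0.0, -1.0]]
contact_force: [0.1, 0.6, -1.2]
width: 50.0
gripper_force: 29.9
```

```bash
python3 -c "
from h import *
plan(482,-112,18.5,25)"
```

```text
t 5.67 now [ 482.  -113.4   22.2] th 24.92 tilt [ 0.0003 -0.0003] w 50.0 | shift ['0.0006', '-0.0012', '0.0037'] dist 0.004 turn z -0.08
```

>>> move_arm(steps=[[[0,0,0],[0,0,0.002],-1],[[0,0,0],[0,0,0.003],-1],[[0,0,0],[0,0,0.004],-1],[[0,0,0],[0,0,0.004],-1],[[0,0,0],[0,0,0.004],-1]])

```text
time: 6.3
ee_pos: [481.8, -113.1, 18.2]
ee_rot: [[0.907, 0.422, 0.0], [0.422, -0.907, -0.0], [0.0, 0.0, -1.0]]
contact_force: [-0.1, -1.0, -1.1]
width: 50.1
gripper_force: 29.9
```

>>> move_arm(steps=[[[0,0,0],[0,0,0.001],-1],[[0,0,0],[0,0,0.0015],-1],[[0,0,0],[0,0,0.0015],0.2],[[0,0,0],[0,0,0.0015],0.6],[[0,0,0],[0,0,0.0015],1]])

```text
time: 6.92
ee_pos: [481.7, -113.1, 16.4]
ee_rot: [[0.907, 0.422, -0.0], [0.422, -0.907, 0.0], [-0.0, -0.0, -1.0]]
contact_force: [0.1, -0.2, 0.5]
width: 73.2
gripper_force: 0.0
```

>>> move_arm(steps=[[[0,0,0],[0,0,0],1],[[0,0,0],[0,0,-0.03],1],[[0,0,0],[0,0,-0.07],1],[[0,0,0],[0,0,-0.11],1],[[0,0,0],[0,0,-0.12],1]])

```text
time: 7.55
ee_pos: [483.2, -113.4, 138.8]
ee_rot: [[0.907, 0.422, 0.004], [0.422, -0.907, -0.001], [0.003, 0.003, -1.0]]
contact_force: [0.3, -0.4, -0.3]
width: 91.8
gripper_force: 0.0
```

```bash
python3 -c "
from h import *
plan(498,319,140,-19)"
```

```text
t 7.55 now [ 483.2 -113.4  138.8] th 24.94 tilt [ 0.0043 -0.0011] w 91.8 | shift ['0.1958', '-0.3858', '-0.0016'] dist 0.433 turn z 43.94
```

>>> move_arm(steps=[[[0,0,5],[0.02,-0.045,0],1],[[0,0,14],[0.05,-0.1,0],1],[[0,0,23],[0.077,-0.155,0],1],[[0,0,32],[0.105,-0.21,0],1],[[0,0,40],[0.13,-0.26,0],1]])

```text
time: 8.18
ee_pos: [489.3, 178.9, 135.4]
ee_rot: [[0.964, -0.265, -0.001], [-0.265, -0.964, -0.001], [-0.001, 0.001, -1.0]]
contact_force: [0.1, 0.3, 0.9]
width: 91.7
gripper_force: 0.0
```

```bash
python3 -c "
from h import *
plan(498,319,140,-19);print(observe()['q'])"
```

```text
t 8.18 now [489.3 178.9 135.4] th -15.37 tilt [-0.0014 -0.0009] w 91.7 | shift ['-0.0287', '-0.1374', '-0.0047'] dist 0.14 turn z 3.63
[ -15.78910185   20.91540824   -9.61677257  113.20778288    4.74811662
   46.3422558  -133.43721287]
```

>>> move_arm(steps=[[[0,0,2],[-0.008,-0.045,0],1],[[0,0,4],[-0.018,-0.09,0],1],[[0,0,4],[-0.025,-0.125,0.005],1],[[0,0,4],[-0.0285,-0.137,0.01],1],[[0,0,4],[-0.0285,-0.137,0.015],1]])

```text
time: 8.8
ee_pos: [497.3, 316.7, 120.2]
ee_rot: [[0.945, -0.326, -0.002], [-0.326, -0.945, -0.001], [-0.001, 0.002, -1.0]]
contact_force: [1.0, 0.1, 0.4]
width: 91.5
gripper_force: 0.0
```

```bash
cat > chk.py <<'E'
from h import *
import sys
# overlay of finger lines (through both tip mid points, down to z) at given pose
def overlay(name,zs,half=46,s=4.4,w=90):
    s0=observe();T=np.array(s0["ee_pos"]);R=np.array(s0["ee_rot"]);ims=[]
    for n in("top","scene"):
        c=capture(n);p=proj(c,[[T[0]+R[0,1]*k*half+R[0,0]*j*10,T[1]+R[1,1]*k*half+R[1,0]*j*10,z] for z in zs for k in(-1,1) for j in(-1,1)]+[[T[0],T[1],zs[0]]])
        o=p[-1].astype(int)-w//2;v=cv2.resize(c["color"][o[1]:o[1]+w,o[0]:o[0]+w,::-1],None,fx=s,fy=s,interpolation=cv2.INTER_CUBIC)
        for q in p: cv2.circle(v,tuple(((q-o+.5)*s).astype(int)),2,(255,0,255),-1)
        ims.append(v)
    cv2.imwrite("pics/"+name,np.hstack(ims))
E
python3 -c "
from chk import *
plan(498,319,24,-19);overlay('m2.png',[82],18)"
```

```text
t 8.8 now [497.3 316.7 120.2] th -19.01 tilt [-0.0016 -0.0014] w 91.5 | shift ['-0.0000', '-0.0026', '0.0962'] dist 0.096 turn z -0.01
```

View pics/m2.png

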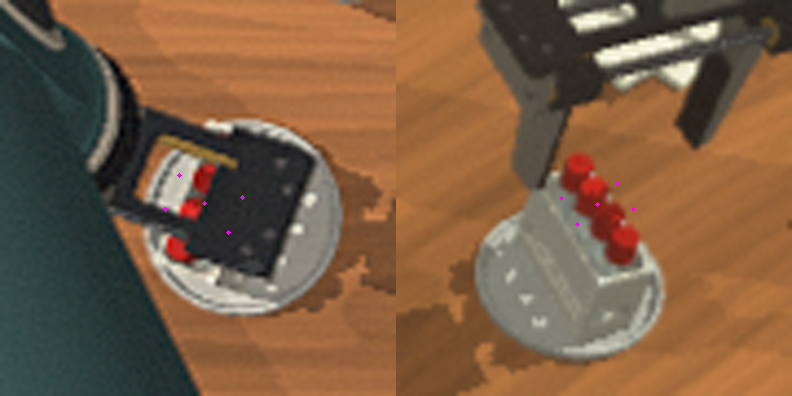

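The scene view shows the finger centre dot on the cap row at about (598,205), and the top view agrees within 4 mm. Now I descend and grip.

>>> move_arm(steps=[[[0,0,0],[0,-0.001,0.03],1],[[0,0,0],[0,-0.001,0.06],1],[[0,0,0],[0,-0.001,0.085],1],[[0,0,0],[0,-0.001,0.095],1],[[0,0,0],[0,-0.001,0.096],1]])

```text
time: 9.52
ee_pos: [498.6, 317.0, 25.4]
ee_rot: [[0.945, -0.328, -0.0], [-0.328, -0.945, -0.001], [-0.0, 0.001, -1.0]]
contact_force: [-0.1, -1.2, -0.2]
width: 91.9
gripper_force: 0.0
```

>>> move_arm(steps=[[[0,0,0],[0,0,0],0.3],[[0,0,0],[0,0,0],0.1],[[0,0,0],[0,0,0],-0.1],[[0,0,0],[0,0,0],-0.3],[[0,0,0],[0,0,0],-0.5]])

```text
time: 10.15
ee_pos: [498.3, 318.2, 25.6]
ee_rot: [[0.945, -0.327, 0.0], [-0.327, -0.945, 0.0], [0.0, -0.0, -1.0]]
contact_force: [-0.4, -0.2, 0.4]
width: 44.1
gripper_force: 0.0
```

>>> move_arm(steps=[[[0,0,0],[0,0,0],-1],[[0,0,0],[0,0,0],-1],[[0,0,0],[0,0,-0.005],-1],[[0,0,0],[0,0,-0.02],-1],[[0,0,0],[0,0,-0.04],-1]])

```text
time: 10.78
ee_pos: [498.1, 318.0, 66.6]
ee_rot: [[0.945, -0.327, -0.0], [-0.327, -0.945, -0.0], [-0.0, 0.001, -1.0]]
contact_force: [0.2, 0.4, -1.5]
width: 35.6
gripper_force: 30.0
```

```bash
python3 -c "
from chk import *
plan(607.9,-316.7,140,27.6)
for n in('top','scene'):
  c=capture(n);print([(np.round(d['p'],2),np.round(d['extent'])) for d in find_in('rack_center',c)[:2]])"
```

```text
t 10.78 now [498.1 318.   66.6] th -19.06 tilt [-0.0005 -0.0004] w 35.6 | shift ['0.3110', '0.5641', '-0.0732'] dist 0.648 turn z -46.66
[(np.float64(0.65), array([172., 194., 203., 232.]))]
[(np.float64(0.81), array([422., 172., 454., 205.]))]
```

>>> move_arm(steps=[[[0,0,-1],[0.005,0.01,-0.03],-1],[[0,0,-5],[0.025,0.045,-0.06],-1],[[0,0,-9],[0.05,0.09,-0.073],-1],[[0,0,-14],[0.075,0.136,-0.073],-1],[[0,0,-18],[0.1,0.181,-0.073],-1]])

```text
time: 11.6
ee_pos: [533.6, 112.6, 138.4]
ee_rot: [[1.0, -0.016, -0.0], [-0.016, -1.0, -0.0], [-0.0, 0.0, -1.0]]
contact_force: [-0.5, -0.5, -1.9]
width: 35.9
gripper_force: 30.0
```

```bash
python3 -c "
from chk import *
plan(607.9,-316.7,140,27.6)"
```

```text
t 11.6 now [533.6 112.6 138.4] th -0.91 tilt [-0.0003 -0.0003] w 35.9 | shift ['0.0812', '0.4280', '-0.0015'] dist 0.436 turn z -28.51
```

>>> move_arm(steps=[[[0,0,-3],[0.008,0.04,0],-1],[[0,0,-7],[0.018,0.09,0],-1],[[0,0,-10],[0.027,0.14,0],-1],[[0,0,-14],[0.036,0.19,0],-1],[[0,0,-17],[0.044,0.23,0],-1]])

```text
time: 12.22
ee_pos: [573.0, -118.8, 138.0]
ee_rot: [[0.961, 0.275, -0.001], [0.275, -0.961, -0.0], [-0.001, -0.0, -1.0]]
contact_force: [0.1, -0.5, -1.8]
width: 35.9
gripper_force: 30.0
```

```bash
python3 -c "
from chk import *
plan(607.9,-316.7,140,27.6)"
```

```text
t 12.22 now [ 573.  -118.8  138. ] th 15.95 tilt [-0.0012 -0.0003] w 35.9 | shift ['-0.0208', '0.1998', '-0.0020'] dist 0.201 turn z -11.65
```

>>> move_arm(steps=[[[0,0,-4],[-0.005,0.05,0],-1],[[0,0,-8],[-0.01,0.1,0],-1],[[0,0,-11.6],[-0.016,0.15,0.01],-1],[[0,0,-11.6],[-0.0195,0.187,0.03],-1],[[0,0,-11.6],[-0.0208,0.2,0.06],-1]])

```text
time: 12.85
ee_pos: [608.0, -318.5, 77.8]
ee_rot: [[0.889, 0.459, 0.001], [0.459, -0.889, -0.002], [-0.0, 0.002, -1.0]]
contact_force: [0.5, -0.2, -1.7]
width: 35.8
gripper_force: 30.0
```

```bash
python3 - <<'E'
from chk import *
import pickle
plan(607.9,-316.7,30,27.6)
s=observe();T=np.array(s["ee_pos"]);R=np.array(s["ee_rot"]);ims=[]
p0=np.array([607.9,-316.7]);a=np.radians(27.6);A=np.array([[np.cos(a),-np.sin(a)],[np.sin(a),np.cos(a)]])
def rect(ctr,A,l,w,z): return [[*(ctr+A@np.array(k)),z] for k in((l/2,w/2),(-l/2,w/2),(-l/2,-w/2),(l/2,-w/2))]
for n in("top","scene"):
    c=capture(n);pickle.dump(c,open(n+"_r.pkl","wb"));s=5;w=78
    o=proj(c,[[*p0,30]])[0].astype(int)-w//2;v=cv2.resize(c["color"][o[1]:o[1]+w,o[0]:o[0]+w,::-1],None,fx=s,fy=s,interpolation=cv2.INTER_CUBIC)
    for P,col in((rect(p0,A,122,70,8),(0,255,255)),(rect(T[:2],R[:2,:2],84,36,T[2]-25.6+4+56),(255,0,255))):
        q=((proj(c,P)-o+.5)*s).astype(np.int32);cv2.polylines(v,[q],True,col,1)
    for k in(-31.5,-10.5,10.5,31.5):
        q=((proj(c,[[*(T[:2]+R[:2,0]*k),T[2]-25.6+4+78]])[0]-o+.5)*s).astype(int);cv2.circle(v,tuple(q),2,(0,255,0),-1)
    ims.append(v)
cv2.imwrite("pics/m3.png",np.hstack(ims))
E
```

```text
t 12.85 now [ 608.  -318.5   77.8] th 27.3 tilt [ 0.0005 -0.002 ] w 35.8 | shift ['0.0008', '-0.0017', '0.0478'] dist 0.048 turn z -0.3
```

View pics/m3.png

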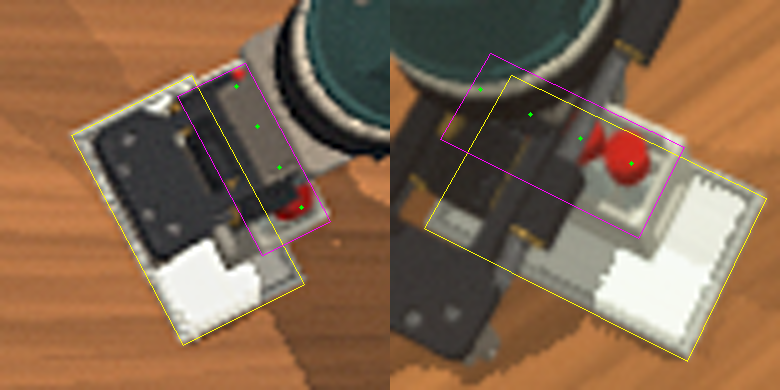

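Yellow (tray) and magenta (rack frame) both fit the picture in both views, so the rack is centred over the oblong tray. Now I lower it.

>>> move_arm(steps=[[[0,0,0],[0,0,0.015],-1],[[0,0,0],[0,0,0.03],-1],[[0,0,0],[0,0,0.042],-1],[[0,0,0],[0,0,0.047],-1],[[0,0,0],[0,0,0.048],-1]])

```text
time: 13.58
ee_pos: [608.5, -314.2, 30.3]
ee_rot: [[0.887, 0.463, -0.0], [0.463, -0.887, 0.0], [-0.0, -0.0, -1.0]]
contact_force: [-0.8, 0.2, -2.0]
width: 35.5
gripper_force: 30.0
```

```bash
python3 -c "
from chk import *
plan(607.9,-316.7,26,27.6)"
```

```text
t 13.57 now [ 608.5 -314.2   30.3] th 27.56 tilt [-0.0002  0.0001] w 35.5 | shift ['-0.0017', '0.0020', '0.0043'] dist 0.005 turn z -0.04
```

>>> move_arm(steps=[[[0,0,0],[-0.0017,0.002,0.002],-1],[[0,0,0],[-0.0017,0.002,0.0035],-1],[[0,0,0],[-0.0017,0.002,0.0045],-1],[[0,0,0],[-0.0017,0.002,0.005],-1],[[0,0,0],[-0.0017,0.002,0.005],-1]])

```text
time: 14.2
ee_pos: [608.0, -316.9, 25.7]
ee_rot: [[0.887, 0.462, 0.0], [0.462, -0.887, -0.0], [0.0, 0.0, -1.0]]
contact_force: [0.2, -0.3, -1.1]
width: 35.6
gripper_force: 30.0
```

>>> move_arm(steps=[[[0,0,0],[0,0,0.001],-1],[[0,0,0],[0,0,0.001],-0.1],[[0,0,0],[0,0,0.001],0.2],[[0,0,0],[0,0,0.001],0.6],[[0,0,0],[0,0,0.001],1]])

```text
time: 14.82
ee_pos: [607.8, -316.9, 24.5]
ee_rot: [[0.887, 0.462, -0.0], [0.462, -0.887, 0.0], [-0.0, -0.0, -1.0]]
contact_force: [-0.1, 1.2, 0.3]
width: 69.4
gripper_force: 0.0
```

>>> move_arm(steps=[[[0,0,0],[0,0,0],1],[[0,0,0],[0,0,-0.03],1],[[0,0,0],[0,0,-0.07],1],[[0,0,0],[0,0,-0.11],1],[[0,0,0],[0,0,-0.12],1]])

```text
time: 15.45
ee_pos: [609.5, -317.6, 147.8]
ee_rot: [[0.887, 0.462, 0.005], [0.462, -0.887, -0.002], [0.003, 0.004, -1.0]]
contact_force: [0.9, -0.5, 0.1]
width: 92.0
gripper_force: 0.0
```

```bash
python3 -c "
from chk import *
plan(588.8,118.4,145,27.6);print(observe()['q'])"
```

```text
t 15.45 now [ 609.5 -317.6  147.8] th 27.54 tilt [ 0.0047 -0.0023] w 92.0 | shift ['0.1832', '-0.3962', '0.0017'] dist 0.437 turn z -0.06
[ 32.93370029  34.73543928 -11.9654049   88.87140424   8.12386473
  56.94225248 -43.82323072]
```

>>> move_arm(steps=[[[0,0,0],[0.02,-0.045,0],1],[[0,0,0],[0.043,-0.095,0],1],[[0,0,0],[0.067,-0.145,0],1],[[0,0,0],[0.09,-0.195,0],1],[[0,0,0],[0.113,-0.245,0],1]])

```text
time: 16.08
ee_pos: [593.8, -45.8, 143.5]
ee_rot: [[0.887, 0.462, -0.002], [0.462, -0.887, 0.0], [-0.001, -0.001, -1.0]]
contact_force: [0.8, -0.0, -0.2]
width: 92.0
gripper_force: 0.0
```

```bash
python3 -c "
from chk import *
plan(588.8,118.4,120,27.6)"
```

```text
t 16.07 now [593.8 -45.8 143.5] th 27.54 tilt [-0.0015  0.    ] w 92.0 | shift ['0.0715', '-0.1479', '0.0235'] dist 0.166 turn z -0.06
```

>>> move_arm(steps=[[[0,0,0],[0.022,-0.045,0],1],[[0,0,0],[0.045,-0.095,0.01],1],[[0,0,0],[0.063,-0.13,0.02],1],[[0,0,0],[0.0715,-0.148,0.0235],1],[[0,0,0],[0.0715,-0.148,0.0235],1]])

```text
time: 16.7
ee_pos: [589.1, 117.6, 120.3]
ee_rot: [[0.886, 0.464, -0.001], [0.464, -0.886, -0.0], [-0.001, -0.0, -1.0]]
contact_force: [0.2, -0.6, -0.3]
width: 91.8
gripper_force: 0.0
```

```bash
python3 -c "
from chk import *
plan(588.8,118.4,27,27.6);overlay('m4.png',[94],24)"
```

```text
t 16.7 now [589.1 117.6 120.3] th 27.66 tilt [-0.0014 -0.0002] w 91.8 | shift ['0.0002', '-0.0009', '0.0933'] dist 0.093 turn z 0.06
```

View pics/m4.png

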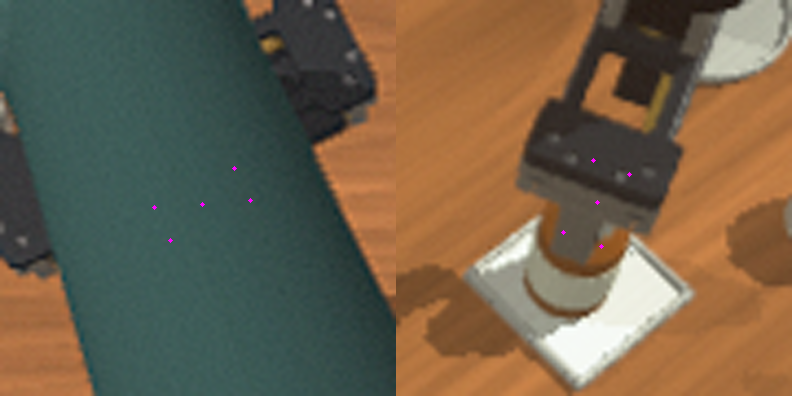

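The scene view shows the near finger in line with the bottle at about (583,240). The top view is blocked by the arm. Now I descend and grip.

>>> move_arm(steps=[[[0,0,0],[0,0,0.03],1],[[0,0,0],[0,0,0.06],1],[[0,0,0],[0,0,0.083],1],[[0,0,0],[0,0,0.093],1],[[0,0,0],[0,0,0.093],1]])

```text
time: 17.42
ee_pos: [589.9, 115.4, 27.9]
ee_rot: [[0.888, 0.461, -0.001], [0.461, -0.888, -0.001], [-0.001, 0.0, -1.0]]
contact_force: [-0.2, 0.4, -0.3]
width: 91.8
gripper_force: 0.0
```

>>> move_arm(steps=[[[0,0,0],[0,0,0],0.4],[[0,0,0],[0,0,0],0.2],[[0,0,0],[0,0,0],0.05],[[0,0,0],[0,0,0],-0.1],[[0,0,0],[0,0,0],-0.3]])

```text
time: 18.05
ee_pos: [589.7, 117.0, 28.2]
ee_rot: [[0.887, 0.463, 0.0], [0.463, -0.887, 0.0], [0.0, -0.0, -1.0]]
contact_force: [0.1, 0.8, 1.7]
width: 47.5
gripper_force: 30.0
```

>>> move_arm(steps=[[[0,0,0],[0,0,0],-1],[[0,0,0],[0,0,0],-1],[[0,0,0],[0,0,-0.005],-1],[[0,0,0],[0,0,-0.02],-1],[[0,0,0],[0,0,-0.05],-1]])

```text
time: 18.68
ee_pos: [588.8, 116.5, 78.1]
ee_rot: [[0.887, 0.462, -0.003], [0.462, -0.887, -0.001], [-0.003, -0.001, -1.0]]
contact_force: [-0.5, 1.0, -1.5]
width: 47.3
gripper_force: 30.0
```

```bash
python3 -c "
from chk import *
plan(498.4,318.5,78,27.6)"
```

```text
t 18.68 now [588.8 116.5  78.1] th 27.54 tilt [-0.0025 -0.0006] w 47.3 | shift ['0.0133', '-0.2209', '0.0002'] dist 0.221 turn z -0.06
```

>>> move_arm(steps=[[[0,0,0],[0.003,-0.04,0],-1],[[0,0,0],[0.006,-0.09,0],-1],[[0,0,0],[0.009,-0.14,0],-1],[[0,0,0],[0.012,-0.19,0],-1],[[0,0,0],[0.0133,-0.221,0.005],-1]])

```text
time: 19.3
ee_pos: [498.2, 322.2, 74.5]
ee_rot: [[0.885, 0.465, 0.001], [0.465, -0.885, 0.002], [0.002, -0.001, -1.0]]
contact_force: [0.2, -0.2, -2.0]
width: 47.6
gripper_force: 30.0
```

```bash
python3 -c "
from chk import *
plan(498.4,318.5,33,27.6)"
```

```text
t 19.3 now [498.2 322.2  74.5] th 27.71 tilt [0.0013 0.002 ] w 47.6 | shift ['-0.0016', '0.0034', '0.0415'] dist 0.042 turn z 0.11
```

>>> move_arm(steps=[[[0,0,0],[0,0,0.01],-1],[[0,0,0],[0,0,0.022],-1],[[0,0,0],[0,0,0.034],-1],[[0,0,0],[0,0,0.04],-1],[[0,0,0],[0,0,0.04],-1]])

```text
time: 19.92
ee_pos: [499.3, 318.1, 32.3]
ee_rot: [[0.887, 0.462, -0.001], [0.462, -0.887, -0.001], [-0.001, 0.0, -1.0]]
contact_force: [-0.5, 1.2, -1.6]
width: 47.7
gripper_force: 30.0
```

```bash
python3 -c "
from chk import *
plan(498.4,318.5,28.5,27.6)"
```

```text
t 19.93 now [499.3 318.1  32.3] th 27.49 tilt [-0.0011 -0.0008] w 47.7 | shift ['-0.0006', '-0.0008', '0.0038'] dist 0.004 turn z -0.11
```

>>> move_arm(steps=[[[0,0,0],[0,0,0.002],-1],[[0,0,0],[0,0,0.0035],-1],[[0,0,0],[0,0,0.0045],-1],[[0,0,0],[0,0,0.0045],-1],[[0,0,0],[0,0,0.0045],-1]])

```text
time: 20.55
ee_pos: [499.3, 319.0, 28.6]
ee_rot: [[0.887, 0.462, 0.0], [0.462, -0.887, 0.0], [0.0, 0.0, -1.0]]
contact_force: [-0.8, -0.1, -2.1]
width: 47.7
gripper_force: 30.0
```

>>> move_arm(steps=[[[0,0,0],[0,0,0.001],-1],[[0,0,0],[0,0,0.001],0.05],[[0,0,0],[0,0,0.001],0.2],[[0,0,0],[0,0,0.001],0.6],[[0,0,0],[0,0,0.001],1]])

```text
time: 21.18
ee_pos: [499.3, 319.0, 27.5]
ee_rot: [[0.887, 0.462, -0.0], [0.462, -0.887, 0.0], [-0.0, -0.0, -1.0]]
contact_force: [-0.3, 0.1, -0.6]
width: 73.0
gripper_force: 0.0
```

>>> move_arm(steps=[[[0,0,0],[0,0,0],1],[[0,0,0],[0,0,-0.03],1],[[0,0,0],[0,0,-0.07],1],[[0,0,0],[0,0,-0.11],1],[[0,0,0],[0,0,-0.12],1]])

```text
time: 21.8
ee_pos: [500.6, 319.9, 150.3]
ee_rot: [[0.887, 0.462, 0.004], [0.462, -0.887, 0.003], [0.005, -0.0, -1.0]]
contact_force: [-0.2, 0.6, -0.2]
width: 92.1
gripper_force: 0.0
```

```bash
python3 -c "
from chk import *
plan(481.8,-113,140,25)"
```

```text
t 21.8 now [500.6 319.9 150.3] th 27.54 tilt [0.0041 0.0025] w 92.1 | shift ['-0.2169', '0.3752', '0.0091'] dist 0.433 turn z 2.54
```

Now back to the tub on the mat, where it was released at (481.8,-113).

>>> move_arm(steps=[[[0,0,0.5],[-0.025,0.043,0],1],[[0,0,1],[-0.053,0.09,0],1],[[0,0,2],[-0.08,0.138,0],1],[[0,0,2.5],[-0.108,0.186,0],1],[[0,0,2.5],[-0.135,0.234,0],1]])

```text
time: 22.42
ee_pos: [486.9, 47.1, 146.7]
ee_rot: [[0.906, 0.423, -0.001], [0.423, -0.906, -0.0], [-0.001, -0.0, -1.0]]
contact_force: [1.5, 0.9, 0.5]
width: 91.7
gripper_force: 0.0
```

```bash
python3 -c "
from chk import *
plan(481.8,-113,120,25)"
```

```text
t 22.43 now [486.9  47.1 146.7] th 25.04 tilt [-0.0014 -0.0003] w 91.7 | shift ['-0.0723', '0.1429', '0.0267'] dist 0.162 turn z 0.04
```

```bash
python3 - <<'E'
from h import *
import pickle
c={n:capture(n) for n in("top","scene")};pickle.dump(c,open("c1.pkl","wb"))
a0=np.radians(27.6);tub=np.array([484,-112.])
def rect(x,y,deg,l,w,z):
    a=np.radians(deg);A=np.array([[np.cos(a),-np.sin(a)],[np.sin(a),np.cos(a)]]);return [[*(np.array([x,y])+A@np.array(k)),z] for k in((l/2,w/2),(-l/2,w/2),(-l/2,-w/2),(l/2,-w/2))]
def circ(x,y,r,z): t=np.linspace(0,6.283,60);return np.c_[x+r*np.cos(t),y+r*np.sin(t),np.full(60,z)]
items=[((498.4,318.5),[circ(498.4,318.5,57,8),circ(498.4,318.5,15,94)]),((607.9,-316.7),[rect(607.9,-316.7,27.6,122,70,8),rect(607.9,-316.7,27.6,84,36,60)]),((484,-112),[rect(484.6,-111.2,7,120,120,4),rect(484,-112,25,42,42,64)])]
rows=[]
for n in c:
    r=[]
    for ctr,polys in items:
        s=3.6;w=72;o=proj(c[n],[[*ctr,30]])[0].astype(int)-w//2
        v=cv2.resize(c[n]["color"][o[1]:o[1]+w,o[0]:o[0]+w,::-1],None,fx=s,fy=s,interpolation=cv2.INTER_CUBIC)
        for P in polys: cv2.polylines(v,[((proj(c[n],P)-o+.5)*s).astype(np.int32)],True,(255,0,255),1)
        r.append(v)
    rows.append(np.hstack(r))
cv2.imwrite("pics/m5.png",np.vstack(rows))
E
```

```text
(no output)
```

View pics/m5.png

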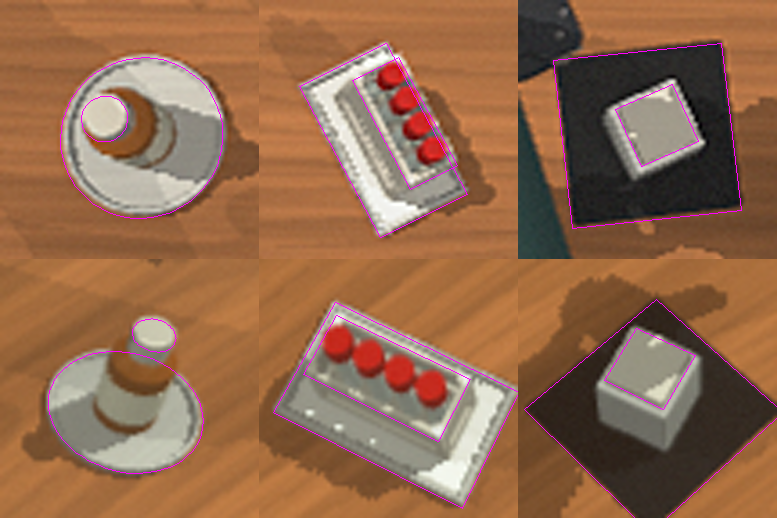

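The overlays match: the bottle is centred on the round tray, the rack is centred and lengthwise on the oblong tray, and the tub is on the mat at (484,-112) with its yaw at 25°. Now for the tub.

>>> move_arm(steps=[[[0,0,0],[-0.02,0.041,0],1],[[0,0,0],[-0.045,0.092,0.005],1],[[0,0,0],[-0.062,0.13,0.015],1],[[0,0,0],[-0.07,0.143,0.025],1],[[0,0,0],[-0.07,0.143,0.027],1]])

```text
time: 23.15
ee_pos: [484.0, -109.7, 119.3]
ee_rot: [[0.906, 0.423, -0.002], [0.423, -0.906, 0.001], [-0.002, -0.002, -1.0]]
contact_force: [-0.3, 0.7, -0.4]
width: 91.8
gripper_force: 0.0
```

```bash
python3 -c "
from chk import *
plan(484,-112,18,25)"
```

```text
t 23.15 now [ 484.  -109.7  119.3] th 25.0 tilt [-0.0024  0.0009] w 91.8 | shift ['-0.0008', '0.0022', '0.1013'] dist 0.101 turn z -0.0
```

>>> move_arm(steps=[[[0,0,0],[0,0.001,0.03],1],[[0,0,0],[0,0.001,0.065],1],[[0,0,0],[0,0.001,0.09],1],[[0,0,0],[0,0.001,0.1],1],[[0,0,0],[0,0.001,0.101],1]])

```text
time: 23.78
ee_pos: [485.5, -109.6, 19.4]
ee_rot: [[0.905, 0.425, -0.001], [0.425, -0.905, 0.001], [-0.0, -0.001, -1.0]]
contact_force: [-0.2, -0.1, -0.1]
width: 91.7
gripper_force: 0.0
```

>>> move_arm(steps=[[[0,0,0],[0,0,0],0.4],[[0,0,0],[0,0,0],0.2],[[0,0,0],[0,0,0],0.05],[[0,0,0],[0,0,0],-0.1],[[0,0,0],[0,0,0],-0.3]])

```text
time: 24.4
ee_pos: [485.5, -111.2, 19.8]
ee_rot: [[0.906, 0.423, 0.0], [0.423, -0.906, -0.0], [0.0, 0.0, -1.0]]
contact_force: [0.1, 1.1, 1.9]
width: 50.2
gripper_force: 30.0
```

>>> move_arm(steps=[[[0,0,0],[0,0,0],-1],[[0,0,0],[0,0,0],-1],[[0,0,0],[0,0,-0.005],-1],[[0,0,0],[0,0,-0.02],-1],[[0,0,0],[0,0,-0.05],-1]])

```text
time: 25.02
ee_pos: [484.4, -110.7, 69.8]
ee_rot: [[0.906, 0.424, -0.002], [0.424, -0.906, 0.001], [-0.002, -0.002, -1.0]]
contact_force: [0.2, -0.6, -1.5]
width: 49.9
gripper_force: 30.0
```

```bash
python3 -c "
from chk import *
plan(594.1,120.9,70,1.4)"
```

```text
t 25.02 now [ 484.4 -110.7   69.8] th 25.06 tilt [-0.0024  0.0006] w 49.9 | shift ['0.1975', '-0.1634', '-0.0003'] dist 0.256 turn z 23.66
```

>>> move_arm(steps=[[[0,0,3],[0.03,-0.025,-0.01],-1],[[0,0,8],[0.07,-0.058,-0.015],-1],[[0,0,13],[0.11,-0.091,-0.015],-1],[[0,0,18],[0.15,-0.124,-0.015],-1],[[0,0,23.6],[0.185,-0.153,-0.01],-1]])

```text
time: 25.65
ee_pos: [589.3, 108.1, 80.8]
ee_rot: [[1.0, 0.023, 0.002], [0.023, -1.0, 0.001], [0.002, -0.001, -1.0]]
contact_force: [-0.6, -1.6, -1.1]
width: 49.7
gripper_force: 30.0
```

```bash
python3 -c "
from chk import *
plan(595.3,120.9,50,1.4)"
```

```text
t 25.65 now [589.3 108.1  80.8] th 1.31 tilt [0.0017 0.0008] w 49.7 | shift ['0.0063', '-0.0126', '0.0309'] dist 0.034 turn z -0.09
```

>>> move_arm(steps=[[[0,0,0],[0.0063,-0.0126,0.01],-1],[[0,0,0],[0.0063,-0.0126,0.025],-1],[[0,0,0],[0.0063,-0.0126,0.04],-1],[[0,0,0],[0.0063,-0.0126,0.046],-1],[[0,0,0],[0.0063,-0.0126,0.046],-1]])

```text
time: 26.28
ee_pos: [593.7, 117.3, 32.9]
ee_rot: [[1.0, 0.024, -0.001], [0.024, -1.0, -0.001], [-0.001, 0.001, -1.0]]
contact_force: [0.4, 0.7, -1.1]
width: 49.8
gripper_force: 30.0
```

```bash
python3 -c "
from chk import *
plan(595.3,120.9,19.8,1.4)"
```

```text
t 26.27 now [593.7 117.3  32.9] th 1.36 tilt [-0.0014 -0.0006] w 49.8 | shift ['0.0017', '-0.0036', '0.0131'] dist 0.014 turn z -0.04
```

>>> move_arm(steps=[[[0,0,0],[0.0015,-0.003,0.004],-1],[[0,0,0],[0.0015,-0.003,0.008],-1],[[0,0,0],[0.0015,-0.003,0.011],-1],[[0,0,0],[0.0015,-0.003,0.0125],-1],[[0,0,0],[0.0015,-0.003,0.0125],-1]])

```text
time: 26.9
ee_pos: [595.5, 121.6, 20.9]
ee_rot: [[1.0, 0.025, -0.0], [0.025, -1.0, -0.0], [-0.0, 0.0, -1.0]]
contact_force: [-1.3, 0.4, -1.8]
width: 50.0
gripper_force: 30.0
```

```bash
python3 -c "
from chk import *
plan(595.3,120.9,19.8,1.4);print(observe()['contact_force'])"
```

```text
t 26.9 now [595.5 121.6  20.9] th 1.45 tilt [-0.0002 -0.0001] w 50.0 | shift ['-0.0002', '0.0007', '0.0011'] dist 0.001 turn z 0.05
[-1.2747725   0.38824669 -1.79639217]
```

>>> move_arm(steps=[[[0,0,0],[0,0,0.001],-1],[[0,0,0],[0,0,0.002],-1],[[0,0,0],[0,0,0.002],0.2],[[0,0,0],[0,0,0.002],0.6],[[0,0,0],[0,0,0.002],1]])

```text
time: 27.52
ee_pos: [595.6, 121.6, 19.0]
ee_rot: [[1.0, 0.025, 0.0], [0.025, -1.0, -0.0], [0.0, 0.0, -1.0]]
contact_force: [0.7, 0.3, 0.0]
width: 72.9
gripper_force: 0.0
```

>>> move_arm(steps=[[[0,0,0],[0,0,0],1],[[0,0,0],[0,0,-0.03],1],[[0,0,0],[0,0,-0.07],1],[[0,0,0],[0,0,-0.12],1],[[0,0,0],[-0.03,0.03,-0.16],1]])

```text
time: 28.15
ee_pos: [567.7, 93.1, 181.1]
ee_rot: [[1.0, 0.029, 0.003], [0.029, -1.0, 0.002], [0.003, -0.002, -1.0]]
contact_force: [-0.1, -1.1, 0.2]
width: 91.7
gripper_force: 0.0
```

>>> move_arm(steps=[[[0,0,0],[-0.02,0.05,0],1],[[0,0,0],[-0.04,0.1,0],1],[[0,0,0],[-0.06,0.15,0],1],[[0,0,0],[-0.06,0.2,0],1],[[0,0,0],[-0.06,0.2,0],1]])

```text
time: 28.78
ee_pos: [510.9, -115.1, 179.3]
ee_rot: [[1.0, 0.018, 0.0], [0.018, -1.0, -0.002], [0.0, 0.002, -1.0]]
contact_force: [-0.2, 0.8, -0.8]
width: 91.8
gripper_force: 0.0
```

```bash
python3 - <<'E'
from h import *
c={n:capture(n) for n in("top","scene")}
print(observe()["ee_pos"])
def rect(x,y,deg,l,w,z):
    a=np.radians(deg);A=np.array([[np.cos(a),-np.sin(a)],[np.sin(a),np.cos(a)]]);return [[*(np.array([x,y])+A@np.array(k)),z] for k in((l/2,w/2),(-l/2,w/2),(-l/2,-w/2),(l/2,-w/2))]
P=[rect(594.1,120.9,1.4,90,90,8),rect(594.1,120.9,1.4,42,42,64)];r=[]
for n in c:
    s=5;w=78;o=proj(c[n],[[594,121,30]])[0].astype(int)-w//2
    v=cv2.resize(c[n]["color"][o[1]:o[1]+w,o[0]:o[0]+w,::-1],None,fx=s,fy=s,interpolation=cv2.INTER_CUBIC)
    for p in P: cv2.polylines(v,[((proj(c[n],p)-o+.5)*s).astype(np.int32)],True,(255,0,255),1)
    r.append(v)
cv2.imwrite("pics/m6.png",np.hstack(r));save(c["scene"],"s6.png")
E
```

```text
[ 511.40053148 -110.33647464  179.06341568]
```

View pics/m6.png

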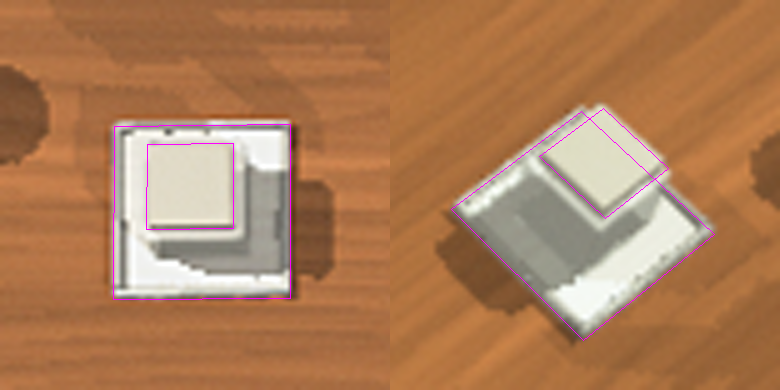

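View pics/s6.png

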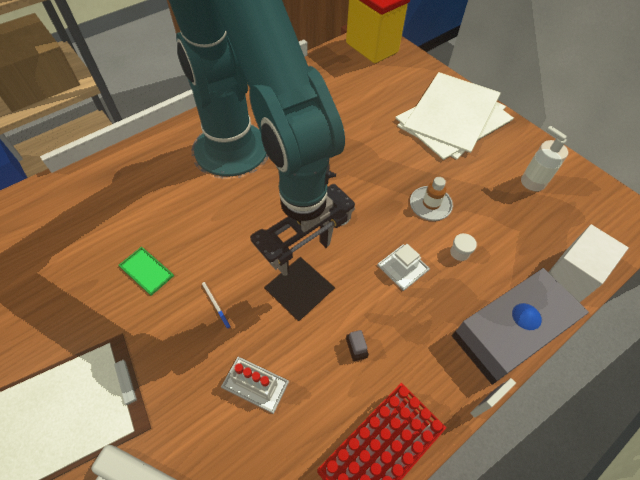

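The tub lid matches the square tray's middle in both views. The bottle (435,195) and rack (255,380) are on their own trays, the pot (463,246) and stamp (357,345) are unmoved, and nothing passed near the tape, which the arm hides in this view. The gripper is clear, so I am handing in.

```bash
python3 -c "
from plant import *
print(sign_off())"
```

```text
the job is handed in; nothing more can be done
None
```

The bottle, tub and rack are each upright and centred on their own trays, with the tub having waited on the mat; the stamp and pot are where they were, the tape was hidden by the arm in the final view but nothing went near it, and the job is handed in with no verdict shown.

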